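Push the drip tray home under the dish rack

TASK

Push the empty metal drip tray along the counter, through the narrow gap between the two feet at the open end of the dish rack, until it is fully home against the low crossbar at the rack's far end. Slide it with the fingers and do not pick it up or tip it. The rack is full of dishes, so go gently and do not ram it, and leave the mug, the tumbler and the cutlery pot where they stand.

Things in the scene. Friction and masses are not known exactly. Their poses are not given: they have to be found in the camera images.
- tray: Empty open steel drip tray, loose on the counter, about 0.4 kg, slides on dry friction: 160 mm wide (its x), 285 mm long (its y), 18 mm high, walls 4 mm and floor 3 mm thick, upright corners rounded to 16 mm, both ends alike. Origin: centre of its underside. +y points roughly along the rack's +y (starts up to 15 degrees off, up to 45 mm to either side of the rack's middle line).
- rack: Dish rack of steel tube and wire, full of dishes, immovable. Origin: on the counter under its middle; +y runs along it from the open end, where the tray goes in, to the far end. Wire basket 66 to 133 mm above the counter, within 116 mm of the origin in y and 96 mm in x; dishes up to 240 mm high. Fully home, the tray's origin lies at rack x = 0, y = -36.5 mm, axes parallel.
- mug: White ceramic mug, 76 mm diameter, 90 mm high, standing on the counter beyond the rack (its +x side), near its open end. Origin: centre of its underside. To be left alone.
- tumbler: Plain steel drinking tumbler, 72 mm diameter, 100 mm high, standing on the robot's side of the rack and the gap (rack -x). Origin: centre of its underside. To be left alone.
- cutlery_pot: Steel cutlery pot with spoons in it, 86 mm diameter, 115 mm high, spoons up to about 210 mm, standing beyond the rack. Origin: centre of its underside. To be left alone.
- rack_gap (a point): Middle of the gap at the rack's open end, on the counter, at rack y = -110 mm. An upright round grey foot, 16 mm diameter, 24 mm high, stands at 91 mm to either side (rack +-x): 166 mm clear, 6 mm more than the tray's width. The far end has the same two feet. With the tray home, 69 mm of it sticks out in front of this point.
- rack_stop (a point): Middle of the near face of the low steel crossbar that joins the two feet at the rack's far end and stops the tray: rack y = +106 mm, 10 mm above the counter. The bar is 8 mm thick, 6 to 14 mm above the counter.

How it is judged:
By the outcome, as a careful person would: the job done as asked, in the order asked, and still so for the second after the job is handed in, with the robot touching nothing.
It also fails if it takes over 64 s, if anything falls off the work surface, if the arm or the gripper's body presses on something with over 40 N, if the wrist force passes 120 N, or if a joint passes its speed limit or range.

ROBOT

A 7-joint arm with a two-finger parallel gripper is mounted at the origin on the work surface. World frame = base frame: x ahead of the robot, y to its left, z up, the work surface at z = 0. Lengths are in m, angles in rad, forces in N, time in s.
With the tool pointing down it reaches from about 0.425 to 0.8 m from the base axis. Payload 8.3 kg.
Tool frame: the origin (TCP) lies at the very end of the fingers, on their centre line; the grasp point (between the pads) lies 19 mm behind it; y points along the fingers, x is the direction in which the jaws open and shut, and the axes are right-handed (so a half turn about y gives the same grasp; the last joint's range is limited). The gripper opens to 85 mm and grips with 20 to 120 N. Pads are 22 mm wide; open, the fingers measure 114 mm over their backs; the gripper's body (76 mm by 85 mm) begins 54 mm behind the grasp point. The pads swing forward as they close: fully open they stand 13 mm farther back than shut.
Start: joints at [1.108, 0.383, 0.016, 1.37, -0.006, 1.388, -0.046], TCP at [0.243, -0.576, 0.231] pointing down, gripper open.
Joint ranges: [-2.95, 2.95], [-0.25, 2.06], [-1.52, 1.56], [0.18, 2.33], [-1.44, 4.58], [0.02, 2.06], [-3.01, 3.01]. Speed limits (rad/s): [2.39, 2.39, 3.01, 3.01, 3.14, 3.14, 3.14].

INTERFACE

Orientations are given as a 3x3 rotation matrix whose columns are the frame's x, y, z axes.
In Python, from station import observe, camera, finish_job gives the robot as it stands.
- The arm moves only by the tool apply_moves, never from a script. Its argument "targets" is a list of rows, each a list of 6 numbers: the shift along the tool's x, y, z in cm, then the turn, a rotation vector about the tool's x, y, z in rad. In form: [[tx, ty, tz, rx, ry, rz], ...]. A call has 1 to 5 rows; each row is the pose to reach, as a shift and turn from the pose commanded when the call began, along the tool's axes at that moment; what a row does not reach only later rows make up. A row lasts 1/10 s, in which the tool goes at most 50 mm and 8.59 degrees, less where a joint would pass 70% of its speed; a pose out of reach is approached as far as the arm can. A call with a gripper value outside its range is refused whole. "hand" is the closure, from 0 (fully open) to 1 (shut), set as the call begins (left out, the last holds). The fingers move at their own pace and stop on an object; "grip_force" is the grip in N (left out, the last holds). Time passes only in rows, so rows that repeat a pose let the fingers close. It gives the time, the measured TCP pose, the force and the opening at its end, in the units of the state.
- observe(): the state, without advancing time (a new reading comes with each control period).
- camera(name): name is "scene" or "top"; returns a dict with "image" (400x640x3 uint8, red, green, blue), "fovy" (degrees; the focal length in pixels is half the picture's height over the tangent of half this angle, whatever the lens; pixels are square), "cx", "cy" (the principal point, pixels), "dist" ([k1, k2, p1, p2, k3] as OpenCV has them; the pictures are not rectified), "pose" (4x4, takes a point from camera to world coordinates). Camera axes: x right, y down, z forward; pixel columns grow to the right and rows downward; lengths in m; the calibration is good to about 2 mm. A picture is of the moment at which its call begins. There is no depth.
- finish_job(): hands the job in, once; it reports no verdict.
The state is a dict: "time_s": time; "joint_positions": joint angles; "qd": joint speeds; "effort": joint torques, N m; "tcp_pos": TCP position; "eef_rot": TCP orientation; "ft_force": force on the tool from outside, world axes, zero at the start; "ft_torque": the same for the moment, N m; "opening": opening from 0.0 (shut) to 1.0 (fully open).
Only numpy, scipy, OpenCV 4.12 (cv2) and the standard library are available. Lean on these libraries where they do the work, as an engineer would, in place of code of your own. Each camera call takes 0.05 s, during which the arm holds its last target.

## Working session

There is one attempt and no reset: what is moved stays moved. The work goes in short steps, Python scripts to look and compute and a tool call to move; the robot and the scene stay as the last step left them, time stands still between calls to the robot, and variables do not carry over. Pictures are saved under pics/ and viewed, and the job is handed in when it is done.

Besides the shell and the picture viewer there is one more tool, called after "Request:" by a JSON object that holds its "name" and its "arguments". apply_moves: Moves the arm, as the interface text tells. Its arguments: {"type":"object","properties":{"targets":{"type":"array"},"hand":{"type":"number"},"grip_force":{"type":"number"}},"required":["targets"]}

```bash
ls; mkdir -p pics; python3 - <<'E'
from station import observe,camera
import cv2,pickle
d={}
for n in("scene","top"):
    c=camera(n);d[n]=c
    cv2.imwrite(f"pics/{n}0.png",c["image"][:,:,::-1])
    print(n,c["fovy"],c["cx"],c["cy"],c["dist"],c["pose"])
pickle.dump(d,open("c0.pkl","wb"))
print(observe())
E
```

```text
pics
scene 57.722505834455 323.27453653392854 197.16573968165267 [-0.06898526  0.          0.          0.          0.        ] [[ 0.13423834  0.77862922 -0.61295726  1.00789927]
 [ 0.99091059 -0.1000211   0.08995544 -0.0147259 ]
 [ 0.00873328 -0.61946131 -0.78497861  0.59496802]
 [ 0.          0.          0.          1.        ]]
top 51.6577236055132 314.91977523165986 197.0685269866745 [-0.08545124  0.          0.          0.          0.        ] [[-4.04899375e-02 -9.71419724e-01  2.33889470e-01  3.31332629e-01]
 [-9.99179747e-01  3.92171693e-02 -1.00919194e-02  5.91246139e-02]
 [ 6.31006559e-04 -2.34106243e-01 -9.72210815e-01  9.67500573e-01]
 [ 0.00000000e+00  0.00000000e+00  0.00000000e+00  1.00000000e+00]]
{'time_s': 0.1, 'joint_positions': array([ 1.10807867,  0.38417592,  0.01635321,  1.37105291, -0.00634219,
        1.38818773, -0.04651088]), 'qd': array([ 5.88435578e-04,  3.80608762e-05,  1.43937126e-03, -3.17378478e-03,
        1.30827193e-03, -1.52287992e-04, -3.39704373e-04]), 'effort': array([ 4.21767152e-03, -6.29130077e+01,  8.48482903e-01, -3.72750664e+01,
        1.70042360e-02,  1.04806077e-02,  1.96841626e-06]), 'tcp_pos': array([ 0.24316552, -0.57526467,  0.23036332]), 'eef_rot': array([[ 3.89309710e-01, -6.70395770e-04,  9.21106672e-01],
       [-9.21105201e-01,  1.64579116e-03,  3.89310286e-01],
       [-1.77694119e-03, -9.99998421e-01,  2.32174475e-05]]), 'ft_force': array([-0.58148071, -0.58768791,  0.0083215 ]), 'ft_torque': array([-0.01207102,  0.01499808, -0.00523967]), 'opening': 1.001864834288622}
```

View pics/scene0.png

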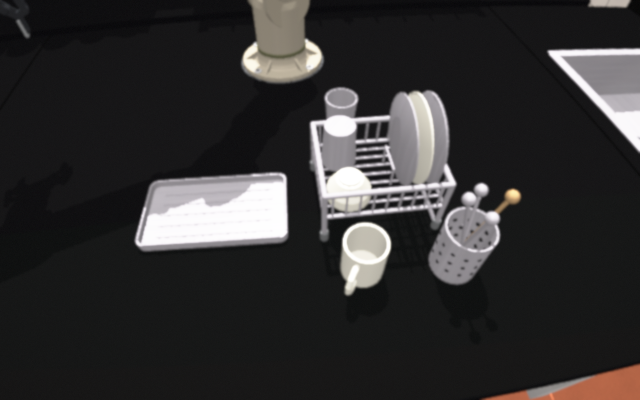

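View pics/top0.png

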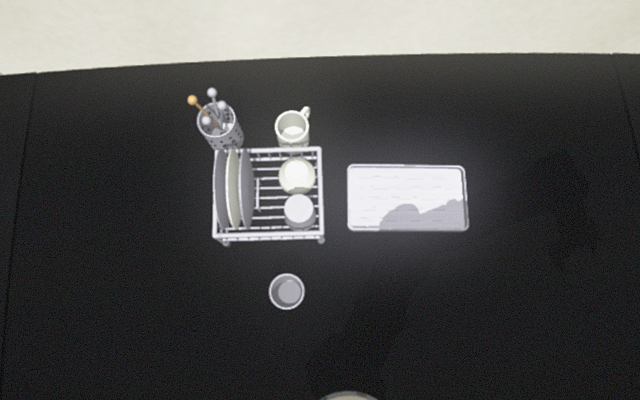

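The scene view shows the tray at about (215,210) left of the rack, with the gap feet near (323,234) and (313,165). In the top view, the tray is at (408,198), the rack at (268,194), the tumbler at (287,291) and the mug at (293,127). I'll zoom in next.

```bash
cat > h.py <<'E'
import numpy as np,cv2,pickle
def K(c):
    f=200/np.tan(np.radians(c["fovy"])/2);return np.array([[f,0,c["cx"]],[0,f,c["cy"]],[0,0,1]])
def ray(c,p):
    u=cv2.undistortPoints(np.array(p,float).reshape(-1,1,2),K(c),np.array(c["dist"])).reshape(-1,2)
    d=np.c_[u,np.ones(len(u))]@np.array(c["pose"])[:3,:3].T
    return np.array(c["pose"])[:3,3],d
def onz(c,p,z):
    o,d=ray(c,p);return o+d*((z-o[2])/d[:,2])[:,None]
def proj(c,P):
    T=np.linalg.inv(c["pose"]);r,_=cv2.Rodrigues(T[:3,:3])
    return cv2.projectPoints(np.array(P,float).reshape(-1,3),r,T[:3,3],K(c),np.array(c["dist"]))[0].reshape(-1,2)
def tri(c1,p1,c2,p2):
    out=[]
    for a,b in zip(p1,p2):
        o1,d1=ray(c1,[a]);o2,d2=ray(c2,[b])
        d1=d1[0]/np.linalg.norm(d1);d2=d2[0]/np.linalg.norm(d2)
        t=np.linalg.lstsq(np.c_[d1,-d2],o2-o1,rcond=None)[0]
        x,y=o1+d1*t[0],o2+d2*t[1];out.append(np.r_[(x+y)/2,np.linalg.norm(x-y)])
    return np.array(out)
def crop(c,x0,y0,w,h,s,name,gam=1):
    i=c["image"][y0:y0+h,x0:x0+w,::-1];i=(255*(i/255.)**gam).astype(np.uint8)
    cv2.imwrite(name,cv2.resize(i,None,fx=s,fy=s,interpolation=cv2.INTER_CUBIC))
E
python3 - <<'E'
from h import *
d=pickle.load(open("c0.pkl","rb"))
crop(d["top"],200,135,130,120,5,"pics/t_rack.png",.5)
crop(d["scene"],295,90,170,160,4,"pics/s_rack.png",.5)
for n in d:
    g=cv2.cvtColor(d[n]["image"],cv2.COLOR_RGB2GRAY)
    m=(g>75).astype(np.uint8)
    N,l,s,c=cv2.connectedComponentsWithStats(m)
    for i in range(1,N):
        if s[i][4]>500: print(n,i,s[i],c[i].round(1))
E
```

```text
scene 1 [ 241    0   83   83 5063] [280.8  42.9]
scene 4 [ 547   48   93  105 5086] [607.4  83. ]
scene 5 [  309    87   148   154 14339] [381.5 156.6]
scene 6 [  134   172   155    79 10333] [214.1 211.8]
scene 7 [ 428  182   93  103 4680] [467.5 236.4]
scene 8 [ 340  222   52   74 2844] [363.6 255.1]
scene 9 [ 484  364  156   36 2766] [587.  387.8]
top 1 [    0     0   640    76 38655] [300.5  30.1]
top 72 [  187    87   283   160 22131] [320.4 185.1]
top 151 [ 268  273   37   37 1090] [286.2 291. ]
```

View pics/t_rack.png

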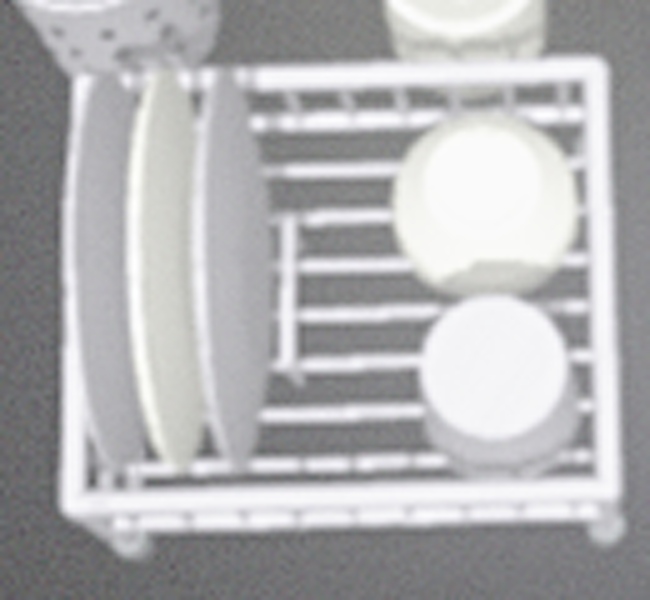

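View pics/s_rack.png

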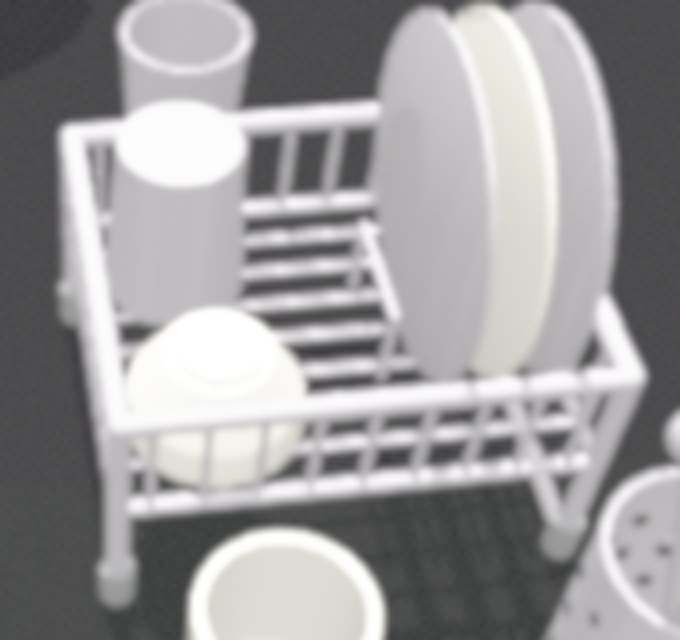

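Gap feet, scene view: +x foot at (324,235), -x foot at (312,165). The far +x foot is at (436,225) in the scene view. In the top view the -x feet are at (321,240) and (226,243). Next I'll compute the geometry from these.

```bash
python3 - <<'E'
from h import *
d=pickle.load(open("c0.pkl","rb"));S,T=d["scene"],d["top"]
f={"gap+ S":(S,(324.25,235.5)),"gap- S":(S,(312.7,165.)),"far+ S":(S,(436,224.75)),"gap- T":(T,(321.2,240.4)),"far- T":(T,(226.2,243.0))}
P={}
for k,(c,p) in f.items(): P[k]=onz(c,[p],.012)[0];print(k,P[k].round(4))
print("gap- tri",tri(T,[(321.2,240.4)],S,[(312.7,165.)]).round(4))
# fit rack pose from feet w/ known model (rigid 2D)
mod={"gap+ S":(91,-110),"gap- S":(91*-1,-110),"far+ S":(91,110),"gap- T":(-91,-110),"far- T":(-91,110)}
A=np.array([P[k][:2] for k in mod]);B=np.array([mod[k] for k in mod])/1e3
a,b=A-A.mean(0),B-B.mean(0);th=np.arctan2((b[:,0]*a[:,1]-b[:,1]*a[:,0]).sum(),(a*b).sum())
R=np.array([[np.cos(th),-np.sin(th)],[np.sin(th),np.cos(th)]]);t=A.mean(0)-R@B.mean(0)
print("rack",t.round(4),np.degrees(th),"res mm",((A-B@R.T-t)*1e3).round(1).tolist())
# rim corners: basket frame (approx outermost tube centre) triangulation
tp=[(597/5+200,70/5+135),(608/5+200,490/5+135),(75/5+200,500/5+135)]
sp=[(118/4+295,424/4+90),(72/4+295,130/4+90),None]
print("rim",tri(T,tp[:2],S,sp[:2]).round(4)); print("rim z.13 T",onz(T,tp,.13).round(4).tolist())
print("rim S far+x",onz(S,[(630/4+295,375/4+90)],.13).round(4))
# tray
for n,c in d.items():
    g=cv2.cvtColor(c["image"],cv2.COLOR_RGB2GRAY);m=(g>75).astype(np.uint8)
    if n=="top": m[:,:338]=0;m[:140]=0
    else: m[:,295:]=0;m[:160]=0
    cs=max(cv2.findContours(m,0,1)[0],key=cv2.contourArea)
    w=onz(c,cs.reshape(-1,2),.018)[:,:2];r=cv2.minAreaRect(w.astype(np.float32))
    print(n,"tray z18",np.round(r[0],4),np.round(r[1],4),r[2])
    w=onz(c,cs.reshape(-1,2),.0)[:,:2];r=cv2.minAreaRect(w.astype(np.float32));print("  z0",np.round(r[0],4),np.round(r[1],4),r[2])
crop(T,335,150,145,95,5,"pics/t_tray.png",.6);crop(S,128,165,170,95,4,"pics/s_tray.png",.6)
E
```

```text
gap+ S [0.6444 0.0415 0.012 ]
gap- S [0.4603 0.0411 0.012 ]
far+ S [0.6486 0.2609 0.012 ]
gap- T [0.4572 0.0388 0.012 ]
far- T [0.4597 0.26   0.012 ]
gap- tri [[0.4577 0.0401 0.0093 0.0026]]
rack [0.5524 0.1504] -0.32236850291840435 res mm [[1.7, 1.7], [-0.4, 0.2], [4.6, 1.1], [-3.5, -2.1], [-2.3, -0.9]]
rim [[0.64   0.0388 0.1269 0.0048]
 [0.4571 0.0418 0.1294 0.0039]]
rim z.13 T [[0.6385, 0.0365, 0.13], [0.4568, 0.0398, 0.13], [0.4611, 0.2584, 0.13]]
rim S far+x [[0.644  0.2609 0.13  ]]
scene tray z18 [ 0.5574 -0.1673] [0.2913 0.1775] 87.25652313232422
  z0 [ 0.5433 -0.1721] [0.3004 0.183 ] 87.25653839111328
top tray z18 [ 0.5508 -0.1603] [0.3106 0.172 ] 87.05313873291016
  z0 [ 0.555  -0.1645] [0.3165 0.1753] 87.05313110351562
```

View pics/t_tray.png

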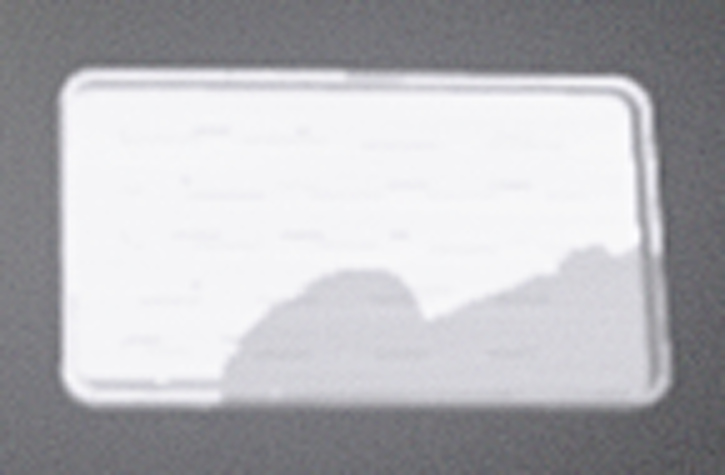

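View pics/s_tray.png

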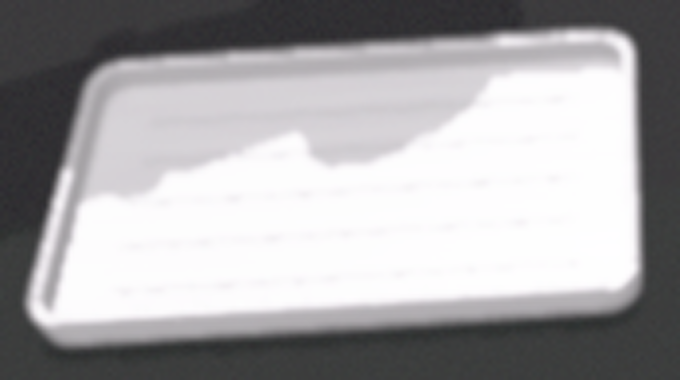

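```bash
cat > tray.py <<'E'
from h import *
# edge points: along a scan from outside to inside; half-level crossing between background and rim
def edge(c,a,b,z,n=40,L=7,lvl=None):
    """scan normal to segment a-b (outer side = left of a->b?) both: from outside (dir nrm) in"""
    g=cv2.GaussianBlur(cv2.cvtColor(c["image"],cv2.COLOR_RGB2GRAY).astype(np.float32),(0,0),.6)
    a,b=np.array(a,float),np.array(b,float);t=(b-a)/np.linalg.norm(b-a);nr=np.array([-t[1],t[0]]) # inward
    s=np.arange(-L,L+.01,.1);pts=[]
    for k in np.linspace(0,1,n):
        p=a+(b-a)*k+nr*s[:,None]
        v=cv2.remap(g,p[:,0].astype(np.float32)[None],p[:,1].astype(np.float32)[None],1)[0]
        bg=np.median(v[:20]);th=bg+.5*(160-bg) if lvl is None else lvl
        i=np.argmax(v>th)
        if v[i]>th and i>0: pts.append(p[i])
    pts=np.array(pts);w=onz(c,pts,z)[:,:2]
    for _ in range(3):
        m=np.median(w,0) if 0 else w.mean(0);u=np.linalg.svd(w-m)[2];r=(w-m)@u[1];k=abs(r)<max(2*r.std(),3e-4)
        w=w[k]
    m=w.mean(0);u=np.linalg.svd(w-m)[2];return m,u[0],u[1],((w-m)@u[1]).std(),len(w)
def report(nm,e):
    m,u,_,s,n=e
    if abs(u[1])>abs(u[0]): a=np.degrees(np.arctan2(-u[0]*np.sign(u[1]),abs(u[1])))
    else: a=np.degrees(np.arctan2(u[1]*np.sign(u[0]),abs(u[0])))
    print(nm,m.round(4),"yaw %.2f"%a,"sd %.2fmm n%d"%(s*1e3,n));return m,a
E
python3 - <<'E'
from tray import *
d=pickle.load(open("c0.pkl","rb"));S,T=d["scene"],d["top"]
t=lambda x,y:(x/5+335,y/5+150); s=lambda x,y:(x/4+128,y/4+165)
report("T +x z18",edge(T,t(120,70),t(610,74),.018))
report("T -y z18",edge(T,t(650,110),t(665,370),.018))
report("T -x z18",edge(T,t(630,404),t(110,402),.018))
report("T -x z0",edge(T,t(630,404),t(110,402),.0))
report("T +y z18",edge(T,t(64,370),t(62,110),.018))
report("T +y z0",edge(T,t(64,370),t(62,110),.0))
report("S -x z18",edge(S,s(140,62),s(590,30),.018))
report("S +y z18",edge(S,s(636,70),s(636,240),.018))
report("S +y z0",edge(S,s(636,70),s(636,240),.0))
report("S -y z18",edge(S,s(32,290),s(80,110),.018))
report("S +x z0",edge(S,s(590,312),s(80,347),.0))
print("tumbler",onz(T,[(287,291)],.1))
E
```

```text
T +x z18 [ 0.634  -0.1798] yaw -3.13 sd 0.31mm n40
T -y z18 [ 0.5466 -0.3142] yaw -3.79 sd 0.43mm n34
T -x z18 [ 0.4702 -0.1711] yaw -2.47 sd 0.49mm n38
T -x z0 [ 0.4729 -0.1755] yaw -2.47 sd 0.50mm n38
T +y z18 [ 0.558  -0.0251] yaw -2.89 sd 0.10mm n38
T +y z0 [ 0.5623 -0.0267] yaw -2.89 sd 0.10mm n38
S -x z18 [ 0.4707 -0.1608] yaw -2.28 sd 0.64mm n40
S +y z18 [ 0.5633 -0.0221] yaw -2.87 sd 0.11mm n39
S +y z0 [ 0.5494 -0.0224] yaw -2.87 sd 0.12mm n39
S -y z18 [ 0.5542 -0.3121] yaw -3.87 sd 0.40mm n40
S +x z0 [ 0.6342 -0.1632] yaw -2.87 sd 0.14mm n36
tumbler [[0.34378681 0.11554566 0.1       ]]
```

```bash
python3 - <<'E'
from tray import *
d=pickle.load(open("c0.pkl","rb"));S,T=d["scene"],d["top"]
t=lambda x,y:(x/5+200,y/5+135); s=lambda x,y:(x/4+295,y/4+90)
# T rails: outer edges; inward-left convention: nr=(-ty,tx)
a=report("T +x rail z.129",edge(T,t(255,70),t(375,66),.129,L=3))
report("T +x rail right",edge(T,t(555,62),t(590,61),.129,L=2))
report("T -y rail",edge(T,t(608,110),t(618,470),.129,L=4))
report("T +y rail",edge(T,t(62,470),t(70,110),.129,L=4))
report("T -x rail inner?",edge(T,t(400,480),t(100,485),.129,L=3))
report("T -x rail inner2 ",edge(T,t(110,485),t(590,478),.129,L=3))
report("S +x rail",edge(S,s(600,385),s(150,428),.129,L=3))
report("S -y rail outer",edge(S,s(110,390),s(65,150),.129,L=3))
report("S +y rail",edge(S,s(600,300),s(640,365),.129,L=3))
report("S -x rail far edge",edge(S,s(255,112),s(370,105),.129,L=3))
E
```

```text
T +x rail z.129 [0.6478 0.1585] yaw -0.46 sd 0.10mm n39
T +x rail right [0.6457 0.0468] yaw -0.81 sd 0.05mm n40
T -y rail [0.5409 0.0333] yaw -0.62 sd 0.20mm n39
T +y rail [0.5411 0.2663] yaw 0.30 sd 0.40mm n35Traceback (most recent call last):
  File "<stdin>", line 9, in <module>
  File "tray.py", line 14, in edge
    pts=np.array(pts);w=onz(c,pts,z)[:,:2]
                        ~~~^^^^^^^^^
  File "h.py", line 9, in onz
    o,d=ray(c,p);return o+d*((z-o[2])/d[:,2])[:,None]
        ~~~^^^^^
  File "h.py", line 5, in ray
    u=cv2.undistortPoints(np.array(p,float).reshape(-1,1,2),K(c),np.array(c["dist"])).reshape(-1,2)
      ~~~~~~~~~~~~~~~~~~~^^^^^^^^^^^^^^^^^^^^^^^^^^^^^^^^^^^^^^^^^^^^^^^^^^^^^^^^^^^^
cv2.error: OpenCV(4.12.0) /io/opencv/modules/calib3d/src/undistort.dispatch.cpp:347: error: (-215:Assertion failed) CV_IS_MAT(_src) && CV_IS_MAT(_dst) && (_src->rows == 1 || _src->cols == 1) && (_dst->rows == 1 || _dst->cols == 1) && _src->cols + _src->rows - 1 == _dst->rows + _dst->cols - 1 && (CV_MAT_TYPE(_src->type) == CV_32FC2 || CV_MAT_TYPE(_src->type) == CV_64FC2) && (CV_MAT_TYPE(_dst->type) == CV_32FC2 || CV_MAT_TYPE(_dst->type) == CV_64FC2) in function 'cvUndistortPointsInternal'
```

```bash
python3 - <<'E'
from tray import *
d=pickle.load(open("c0.pkl","rb"));S,T=d["scene"],d["top"]
t=lambda x,y:(x/5+200,y/5+135); s=lambda x,y:(x/4+295,y/4+90)
def R(n,*a,**k):
    try: report(n,edge(*a,**k))
    except Exception as e: print(n,"fail")
R("T -x rail outer lvl200",T,t(590,503),t(90,516),.129,L=2,lvl=200)
R("T -x rail inner",T,t(270,490),t(400,485),.129,L=2,lvl=170)
R("S +x rail lo",S,s(600,390),s(150,432),.129,L=2)
R("S -y rail outer",S,s(100,390),s(62,150),.129,L=3)
R("S +y rail",S,s(605,300),s(645,365),.129,L=2)
R("S -x rail",S,s(255,112),s(370,105),.129,L=3)
g=cv2.cvtColor(T["image"],cv2.COLOR_RGB2GRAY)
for x in (225,250,270,290,318): print(x,g[227:247,x])
E
```

```text
T -x rail outer lvl200 [0.45   0.1435] yaw -1.07 sd 1.37mm n31
T -x rail inner [0.4637 0.1516] yaw -0.43 sd 0.10mm n40
S +x rail lo [0.6492 0.1745] yaw -0.44 sd 0.12mm n24
S -y rail outer [0.5511 0.0341] yaw -0.68 sd 0.24mm n38
S +y rail [0.6196 0.2685] yaw 1.67 sd 0.10mm n39
S -x rail [0.451  0.1655] yaw -0.78 sd 0.21mm n40
225 [125 159 151 126 119 130 175 224 240 232 186 174 216 205 153 130 139 160
 141  91]
250 [167 169 107  52  77 153 218 238 235 210 196 226 228 173  87  42  55  59
  49  51]
270 [153 137  77  57 112 188 234 239 228 190 173 203 178  95  54  56  61  52
  56  52]
290 [130 111  81  87 160 224 241 237 208 199 234 230 151  80  58  60  59  61
  63  61]
318 [129  97 101 152 218 239 238 215 196 225 232 199 139 134 136 113  84  66
  59  64]
```

Request:
{"name": "apply_moves", "arguments": {"targets": [[-1,0.5,2.8,0,0,0],[-2.3,1,6.5,0,0,0],[-3.7,1.5,10.5,0,0,0],[-5.2,2,14.5,0,0,0],[-6.7,2.5,18.8,0,0,0]]}}

```text
time_s: 0.6
tcp_pos: [0.3908, -0.4396, 0.2057]
eef_rot: [[0.388, -0.001, 0.921], [-0.921, 0.0, 0.388], [-0.001, -1.0, -0.0]]
ft_force: [0.3, -1.0, 0.4]
opening: 0.998
```

Request:
{"name": "apply_moves", "arguments": {"targets": [[-1.4,1,3.8,0,0,0],[-2.8,2,7.6,0,0,0],[-4.2,3,11.4,0,0,0],[-5.5,4,15.1,0,0,0],[-6.8,5,18.8,0,0,0]]}}

```text
time_s: 1.1
tcp_pos: [0.5379, -0.3036, 0.1555]
eef_rot: [[0.389, -0.001, 0.921], [-0.921, 0.0, 0.389], [-0.001, -1.0, -0.0]]
ft_force: [0.3, -1.4, 0.6]
opening: 0.996
```

Request:
{"name": "apply_moves", "arguments": {"targets": [[-1.4,0.5,3.8,0,0.08,0],[-2.8,1,7.6,0,0.16,0],[-4.2,1.5,11.4,0,0.25,0],[-5.5,1.5,15.1,0,0.33,0],[-6.6,1.5,18.8,0,0.412,0]]}}

```text
time_s: 1.6
tcp_pos: [0.6852, -0.1693, 0.1404]
eef_rot: [[-0.015, -0.002, 1.0], [-1.0, 0.0, -0.015], [-0.0, -1.0, -0.002]]
ft_force: [1.1, -1.3, -0.2]
opening: 0.996
```

Request:
{"name": "apply_moves", "arguments": {"targets": [[0,3,0,0,0,0],[0,6,0,0,0,0],[0,9,0,0,0,0],[0,11.5,0,0,0,0],[0,12.5,0,0,0,0]]}}

```text
time_s: 2.1
tcp_pos: [0.6822, -0.1705, 0.0123]
eef_rot: [[-0.012, -0.006, 1.0], [-1.0, 0.001, -0.012], [-0.001, -1.0, -0.006]]
ft_force: [-0.2, 0.1, 0.6]
opening: 1.0
```

```bash
cat > snap.py <<'E'
import sys,pickle
from station import camera,observe
from h import *
k=sys.argv[1];d={n:camera(n) for n in("scene","top")};pickle.dump(d,open(f"c{k}.pkl","wb"))
a=[cv2.resize(d[n]["image"][:,:,::-1][y:y+h,x:x+w],(400,int(400*h/w))) for n,(x,y,w,h) in {"scene":(120,90,330,250),"top":(190,80,330,250)}.items()]
cv2.imwrite(f"pics/{k}.png",np.hstack(a))
o=observe();print(o["time_s"],o["tcp_pos"].round(4),o["ft_force"].round(1))
E
python3 snap.py 1
```

```text
2.2 [ 0.6832 -0.1707  0.0142] [-1.3  0.9 -0.1]
```

View pics/1.png

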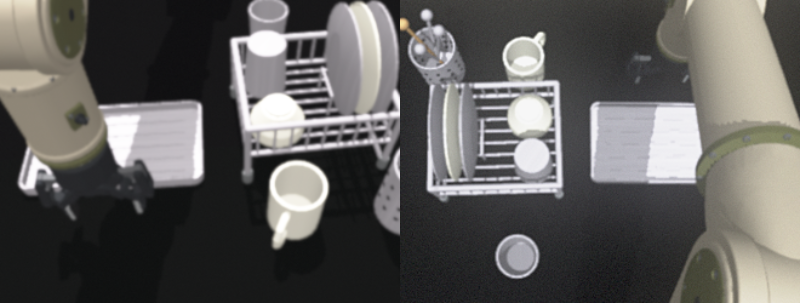

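The picture shows the gripper beside the tray's +x wall, with fingertips at about (72,217) and (140,213) in the left panel. I'll check how high the tips are.

```bash
python3 - <<'E'
from h import *
d=pickle.load(open("c1.pkl","rb"))
crop(d["scene"],140,215,110,65,6,"pics/f1.png",.4)
S=d["scene"]
for z in(0,.014,.027):
  for y in(-.1135,-.2275): print(z,y,((proj(S,[[.683,y,z]])[0]-[140,215])*6).round(0))
E
```

```text
0 -0.1135 [617. 306.]
0 -0.2275 [238. 347.]
0.014 -0.1135 [609. 284.]
0.014 -0.2275 [224. 326.]
0.027 -0.1135 [601. 263.]
0.027 -0.2275 [210. 305.]
```

View pics/f1.png

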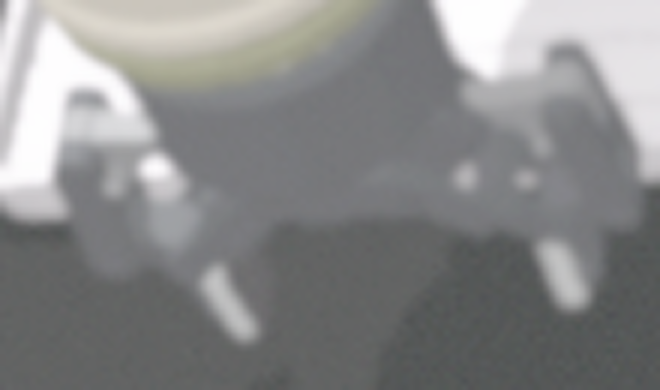

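Request:
{"name": "apply_moves", "arguments": {"targets": [[0,0.2,0,0,0,0],[0,0.4,0,0,0,0],[0,0.6,0,0,0,0],[0,0.8,0,0,0,0],[0,0.8,0,0,0,0]]}}

```text
time_s: 2.7
tcp_pos: [0.6845, -0.171, 0.0084]
eef_rot: [[-0.012, 0.0, 1.0], [-1.0, 0.0, -0.012], [-0.0, -1.0, 0.0]]
ft_force: [0.5, -0.3, -0.4]
opening: 0.997
```

```bash
python3 snap.py 2; python3 - <<'E'
from h import *
d=pickle.load(open("c2.pkl","rb"))
crop(d["scene"],140,215,110,65,6,"pics/f2.png",.4)
S=d["scene"]
for z in(0,.006,.019):
  for x in(.672,.694):
   for y in(-.1275,-.2135): print(x,z,y,((proj(S,[[x,y,z]])[0]-[140,215])*6).round(0))
E
```

```text
2.8 [ 0.6846 -0.171   0.0085] [-0.1 -0.4 -0.7]
0.672 0 -0.1275 [571. 279.]
0.672 0 -0.2135 [288. 310.]
0.694 0 -0.1275 [570. 344.]
0.694 0 -0.2135 [282. 375.]
0.672 0.006 -0.1275 [567. 270.]
0.672 0.006 -0.2135 [282. 300.]
0.694 0.006 -0.1275 [566. 335.]
0.694 0.006 -0.2135 [276. 366.]
0.672 0.019 -0.1275 [559. 249.]
0.672 0.019 -0.2135 [270. 280.]
0.694 0.019 -0.1275 [558. 314.]
0.694 0.019 -0.2135 [263. 346.]
```

View pics/f2.png

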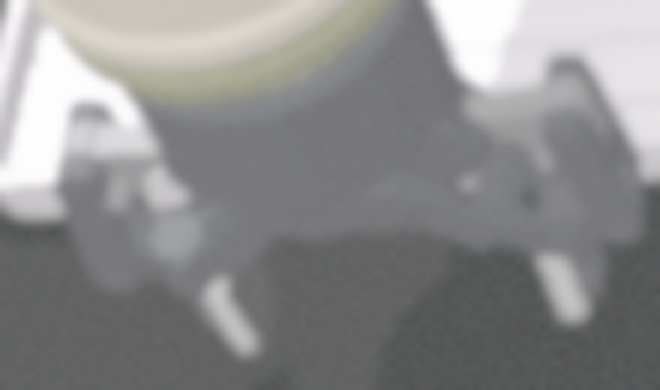

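Request:
{"name": "apply_moves", "arguments": {"targets": [[0,0.15,0,0,0,0],[0,0.3,0,0,0,0],[0,0.45,0,0,0,0],[0,0.6,0,0,0,0],[0,0.6,0,0,0,0]]}}

```text
time_s: 3.3
tcp_pos: [0.6844, -0.1709, 0.0019]
eef_rot: [[-0.012, -0.001, 1.0], [-1.0, 0.0, -0.012], [-0.0, -1.0, -0.001]]
ft_force: [0.1, 0.3, 0.6]
opening: 0.999
```

Request:
{"name": "apply_moves", "arguments": {"targets": [[0,0.1,0,0,0,0],[0,0.2,0,0,0,0],[0,0.3,0,0,0,0],[0,0.4,0,0,0,0],[0,0.4,0,0,0,0]]}}

```text
time_s: 3.8
tcp_pos: [0.6844, -0.1709, -0.0019]
eef_rot: [[-0.012, -0.0, 1.0], [-1.0, 0.0, -0.012], [-0.0, -1.0, -0.0]]
ft_force: [-0.3, 0.6, 0.0]
opening: 0.999
```

```bash
python3 snap.py 3; python3 - <<'E'
from h import *
d=pickle.load(open("c3.pkl","rb"))
crop(d["scene"],140,215,110,65,6,"pics/f3.png",.4)
E
```

```text
3.9 [ 0.6846 -0.171  -0.0017] [0.2 0.8 1. ]
```

View pics/f3.png

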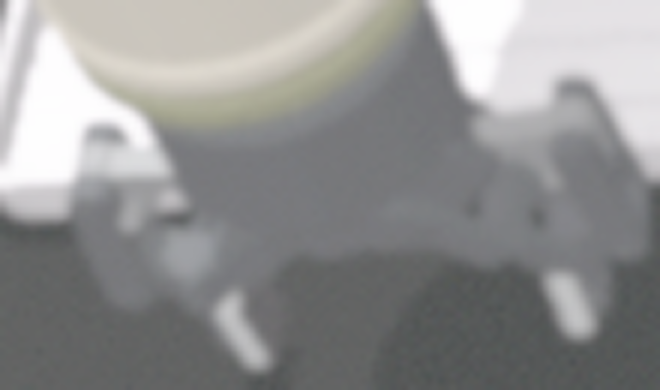

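No contact with the TCP below zero, so the open tips sit about 13 mm above it. I'll go 4 mm lower and then approach the wall.

Request:
{"name": "apply_moves", "arguments": {"targets": [[0,0.2,0,0,0,0],[0,0.4,0,0,0,0],[0,0.4,-0.8,0,0,0],[0,0.4,-1.8,0,0,0],[0,0.4,-2.6,0,0,0]]}}

```text
time_s: 4.4
tcp_pos: [0.6575, -0.1707, -0.0059]
eef_rot: [[-0.012, -0.001, 1.0], [-1.0, 0.0, -0.012], [-0.0, -1.0, -0.001]]
ft_force: [0.6, 0.1, -0.8]
opening: 1.002
```

Request:
{"name": "apply_moves", "arguments": {"targets": [[0,0,-0.2,0,0,0],[0,0,-0.4,0,0,0],[0,0,-0.6,0,0,0],[0,0,-0.8,0,0,0],[0,0,-1.0,0,0,0]]}}

```text
time_s: 4.9
tcp_pos: [0.6486, -0.1705, -0.0057]
eef_rot: [[-0.012, 0.0, 1.0], [-1.0, 0.0, -0.012], [-0.0, -1.0, 0.0]]
ft_force: [-0.0, -0.7, 0.9]
opening: 1.0
```

Request:
{"name": "apply_moves", "arguments": {"targets": [[0,0,-0.15,0,0,0],[0,0,-0.3,0,0,0],[0,0,-0.5,0,0,0],[0,0,-0.7,0,0,0],[0,0,-0.7,0,0,0]]}}

```text
time_s: 5.4
tcp_pos: [0.6416, -0.1703, -0.0056]
eef_rot: [[-0.012, 0.0, 1.0], [-1.0, 0.0, -0.012], [-0.0, -1.0, 0.0]]
ft_force: [1.3, 0.1, -1.1]
opening: 0.997
```

```bash
python3 snap.py 4; python3 - <<'E'
from h import *
d=pickle.load(open("c4.pkl","rb"))
crop(d["scene"],128,165,170,95,4,"pics/s4.png",.5)
E
```

```text
5.5 [ 0.6415 -0.1703 -0.0056] [ 0.3  0.  -0.1]
```

View pics/s4.png

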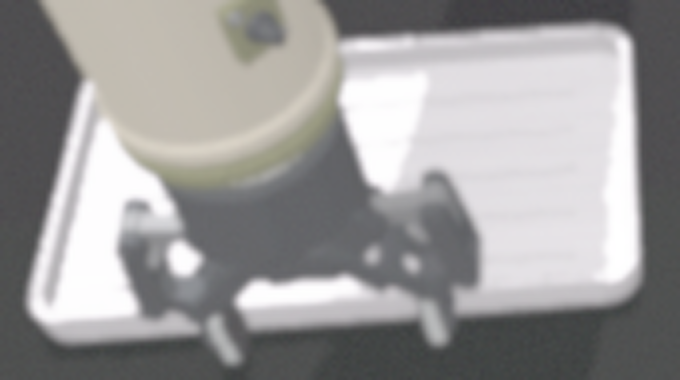

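The front corner has begun to move: the lower edge at the right went from 312 to about 302 in the crop. I'll keep pushing.

Request:
{"name": "apply_moves", "arguments": {"targets": [[0,0,-0.1,0,0,0],[0,0,-0.2,0,0,0],[0,0,-0.3,0,0,0],[0,0,-0.4,0,0,0],[0,0,-0.4,0,0,0]]}}

```text
time_s: 6.0
tcp_pos: [0.6375, -0.1704, -0.0056]
eef_rot: [[-0.012, 0.0, 1.0], [-1.0, 0.0, -0.012], [-0.0, -1.0, 0.0]]
ft_force: [2.2, -0.3, 0.6]
opening: 0.998
```

```bash
python3 snap.py 5; python3 - <<'E'
from tray import *
d=pickle.load(open("c5.pkl","rb"));S,T=d["scene"],d["top"]
t=lambda x,y:(x/5+335,y/5+150); s=lambda x,y:(x/4+128,y/4+165)
crop(S,128,165,170,95,4,"pics/s5.png",.5);crop(T,335,150,145,95,5,"pics/t5.png",.5)
def R(n,*a,**k):
    try: report(n,edge(*a,**k))
    except Exception as e: print(n,"fail")
R("S +y z18",S,s(636,70),s(636,240),.018)
R("S -x z18",S,s(360,42),s(590,28),.018)
R("T +y z0",T,t(64,370),t(62,110),.0)
E
```

```text
6.1 [ 0.6375 -0.1704 -0.0056] [ 0.5  0.7 -0.1]
S +y z18 [ 0.5637 -0.0236] yaw -1.81 sd 0.15mm n39
S -x z18 [ 0.4655 -0.1005] yaw -2.24 sd 0.55mm n38
T +y z0 [ 0.5571 -0.0282] yaw -1.77 sd 0.14mm n37
```

View pics/s5.png

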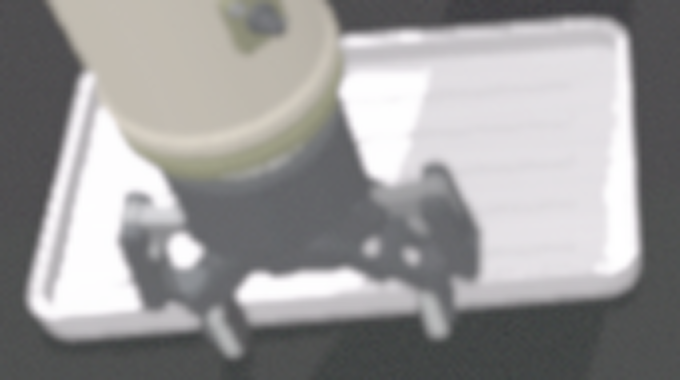

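View pics/t5.png

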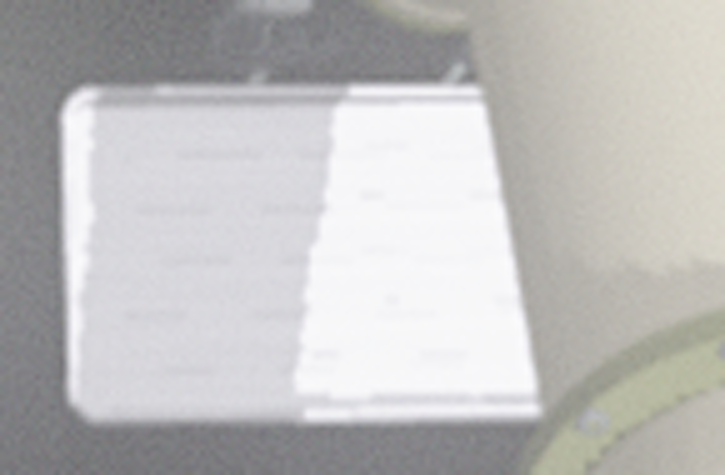

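Request:
{"name": "apply_moves", "arguments": {"targets": [[0,0,-0.1,0,0,0],[0,0,-0.2,0,0,0],[0,0,-0.25,0,0,0],[0,0,-0.25,0,0,0]]}}

```text
time_s: 6.5
tcp_pos: [0.6351, -0.1703, -0.0056]
eef_rot: [[-0.012, 0.0, 1.0], [-1.0, 0.0, -0.012], [-0.0, -1.0, 0.0]]
ft_force: [2.2, 1.3, -0.3]
opening: 1.0
```

```bash
python3 snap.py 6; cat > m.py <<'E'
from tray import *
import sys
d=pickle.load(open(f"c{sys.argv[1]}.pkl","rb"));S,T=d["scene"],d["top"]
t=lambda x,y:(x/5+335,y/5+150); s=lambda x,y:(x/4+128,y/4+165)
def R(n,*a,**k):
    try: report(n,edge(*a,**k))
    except Exception as e: print(n,"fail")
R("S +y z18",S,s(636,70),s(636,240),.018)
R("S -x z18",S,s(370,42),s(590,28),.018)
R("S +x z0 front",S,s(590,297),s(470,308),.0)
R("S +x z0 rear",S,s(190,333),s(90,340),.0)
R("T +y z0",T,t(64,370),t(62,110),.0)
R("T +x z18",T,t(120,88),t(440,90),.018)
R("T -x z0",T,t(490,415),t(110,420),.0)
E
python3 m.py 6
```

```text
6.6 [ 0.635  -0.1704 -0.0056] [2.1 0.1 0.4]
S +y z18 [ 0.5644 -0.0241] yaw -1.25 sd 0.15mm n37
S -x z18 [ 0.4631 -0.099 ] yaw -2.09 sd 0.49mm n38
S +x z0 front [ 0.6277 -0.0799] yaw -1.45 sd 0.14mm n40
S +x z0 rear [ 0.6235 -0.2656] yaw -0.91 sd 0.10mm n40
T +y z0 [ 0.555  -0.0286] yaw -1.42 sd 0.15mm n37
T +x z18 [ 0.6253 -0.1376] yaw -0.77 sd 0.60mm n39
T -x z0 [ 0.4648 -0.1333] yaw -2.24 sd 0.36mm n33
```

Request:
{"name": "apply_moves", "arguments": {"targets": [[0,0,1,0,0,0],[0,0,3,0,0,0],[0,-3,3,0,0,0],[0,-7,3,0,0,0],[0,-11,3,0,0,0]]}}

```text
time_s: 7.1
tcp_pos: [0.6638, -0.1709, 0.1043]
eef_rot: [[-0.012, -0.003, 1.0], [-1.0, 0.0, -0.012], [-0.0, -1.0, -0.003]]
ft_force: [-0.4, -0.7, 2.0]
opening: 0.999
```

Request:
{"name": "apply_moves", "arguments": {"targets": [[3.8,0,-2.4,0,0,0],[7.6,0,-4.8,0,0,0],[11.4,0,-7.2,0,-0.14,0],[15.3,0,-9.6,0,-0.28,0],[19.2,0,-11.9,0,-0.42,0]]}}

```text
time_s: 7.6
tcp_pos: [0.5416, -0.3627, 0.1041]
eef_rot: [[0.402, -0.002, 0.916], [-0.916, 0.0, 0.402], [-0.001, -1.0, -0.001]]
ft_force: [0.7, -0.5, 0.2]
opening: 1.001
```

Request:
{"name": "apply_moves", "arguments": {"targets": [[0,0,0,0,-0.14,0],[0,0,0,0,-0.28,0],[0,0,0,0,-0.42,0],[0,0,0,0,-0.56,0],[0,0,0,0,-0.7,0]]}}

```text
time_s: 8.1
tcp_pos: [0.5428, -0.3614, 0.1039]
eef_rot: [[0.897, -0.002, 0.442], [-0.442, 0.0, 0.897], [-0.002, -1.0, -0.0]]
ft_force: [-0.2, -0.5, -0.1]
opening: 0.999
```

Request:
{"name": "apply_moves", "arguments": {"targets": [[0,0,0,0,-0.14,0],[0,0,0,0,-0.28,0],[0,0,0,0,-0.42,0],[0,0,0,0,-0.45,0],[0,0,0,0,-0.45,0]]}}

```text
time_s: 8.6
tcp_pos: [0.5431, -0.3614, 0.104]
eef_rot: [[1.0, -0.001, 0.016], [-0.016, 0.0, 1.0], [-0.001, -1.0, 0.0]]
ft_force: [-0.2, -0.2, -0.2]
opening: 0.996
```

```bash
python3 snap.py 7; python3 m.py 7; python3 - <<'E'
from h import *
d=pickle.load(open("c7.pkl","rb"));S,T=d["scene"],d["top"]
crop(S,225,140,120,110,6,"pics/s7.png",.45);crop(T,300,140,110,110,6,"pics/t7.png",.45)
E
```

```text
8.7 [ 0.5435 -0.3614  0.1042] [ 0.3 -0.1  0.1]
S +y z18 [ 0.5637 -0.0239] yaw -1.35 sd 0.14mm n40
S -x z18 [ 0.4621 -0.101 ] yaw -0.17 sd 0.41mm n37
S +x z0 front [ 0.628  -0.0799] yaw -1.43 sd 0.13mm n40
S +x z0 rear [ 0.6241 -0.2654] yaw -0.88 sd 0.11mm n40
T +y z0 [ 0.5582 -0.0286] yaw -1.43 sd 0.15mm n35
T +x z18 [ 0.6268 -0.1294] yaw -1.66 sd 0.30mm n36
T -x z0 [ 0.4648 -0.1353] yaw -0.46 sd 0.36mm n37
```

View pics/s7.png

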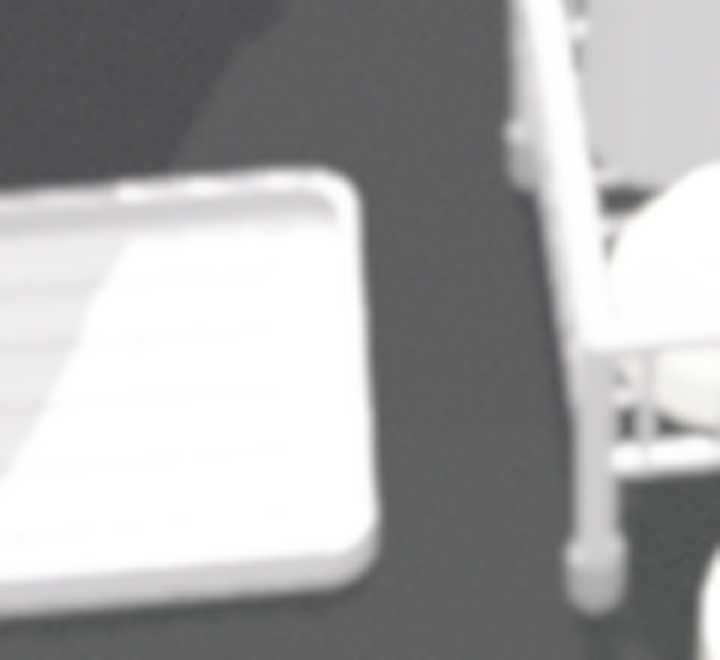

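View pics/t7.png

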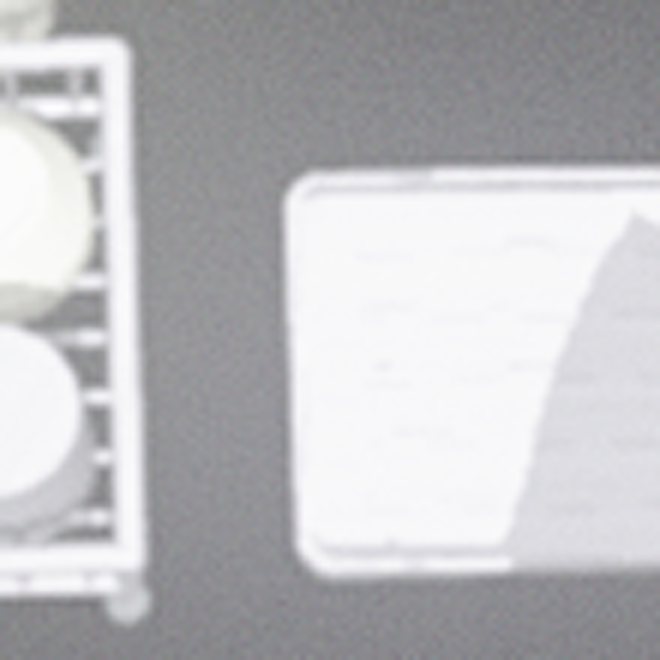

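```bash
python3 - <<'E'
from h import *
d=pickle.load(open("c7.pkl","rb"));S,T=d["scene"],d["top"]
print(onz(S,[(324.5,238.2),(313.8,169.2)],0).round(4),onz(T,[(321.5,239.8)],0).round(4))
# silhouette bottoms: contact with near-most base point
print("S bottom pt",onz(S,[(225+597/6,140+612/6)],0).round(4)," T bottom pt",onz(T,[(300+128/6,140+622/6)],0).round(4))
# foot sides in S at z=.006
print(onz(S,[(225+565/6,140+585/6),(225+628/6,140+585/6)],.003).round(4))
E
```

```text
[[0.643  0.0423 0.    ]
 [0.4621 0.0432 0.    ]] [[0.4602 0.0378 0.    ]]
S bottom pt [[0.6514 0.0412 0.    ]]  T bottom pt [[0.4511 0.0386 0.    ]]
[[0.642  0.0321 0.003 ]
 [0.6446 0.052  0.003 ]]
```

Request:
{"name": "apply_moves", "arguments": {"targets": [[-0.1,3,0,0,0.007,0],[-0.1,6,0,0,0.007,0],[-0.1,9,0,0,0.007,0],[-0.1,10.5,0,0,0.007,0],[-0.1,11,0,0,0.007,0]]}}

```text
time_s: 9.2
tcp_pos: [0.5417, -0.3606, -0.0076]
eef_rot: [[1.0, -0.003, 0.021], [-0.021, 0.002, 1.0], [-0.003, -1.0, 0.002]]
ft_force: [0.6, -0.2, -0.1]
opening: 1.004
```

Request:
{"name": "apply_moves", "arguments": {"targets": [[0,0,0.5,0,0,0],[0,0,1.2,0,0,0],[0,0,2.0,0,0,0],[0,0,2.6,0,0,0],[0,0,3.0,0,0,0]]}}

```text
time_s: 9.7
tcp_pos: [0.544, -0.3302, -0.0049]
eef_rot: [[1.0, 0.001, 0.019], [-0.019, -0.0, 1.0], [0.001, -1.0, -0.0]]
ft_force: [0.5, -0.1, 0.7]
opening: 1.001
```

```bash
python3 snap.py 8
```

```text
9.8 [ 0.5438 -0.3302 -0.0052] [-1.2 -0.5  0.2]
```

View pics/8.png

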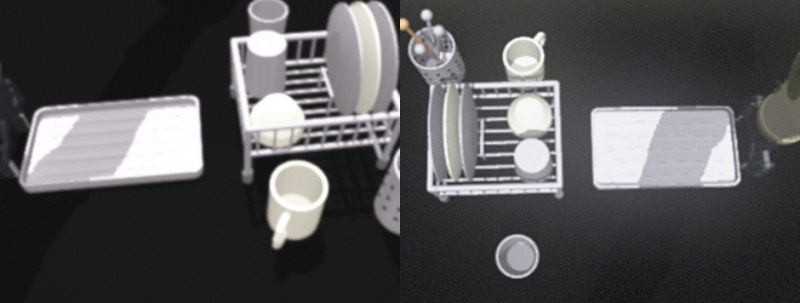

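Request:
{"name": "apply_moves", "arguments": {"targets": [[0,0,0.4,0,0,0],[0,0,0.8,0,0,0],[0,0,1.2,0,0,0],[0,0,1.6,0,0,0],[0,0,2.0,0,0,0]]}}

```text
time_s: 10.3
tcp_pos: [0.5436, -0.3115, -0.0057]
eef_rot: [[1.0, 0.0, 0.021], [-0.021, -0.0, 1.0], [0.0, -1.0, -0.0]]
ft_force: [-0.0, -2.6, 0.2]
opening: 0.998
```

```bash
python3 snap.py 9; cat > m2.py <<'E'
# automatic: coarse contour -> corner guesses -> edge fits
from tray import *
import sys
d=pickle.load(open(f"c{sys.argv[1]}.pkl","rb"));S,T=d["scene"],d["top"]
yc,xc,a=map(float,sys.argv[2:5]);a=np.radians(a)   # guess centre y, x, yaw deg
lim=float(sys.argv[5]) if len(sys.argv)>5 else 1.    # front limit (tray y) usable on the sides
Rm=np.array([[np.cos(a),-np.sin(a)],[np.sin(a),np.cos(a)]])
def W(x,y,z): return np.r_[Rm@[x,y]+[xc,yc],z]
X,Y=.080,.1425;hi=min(.115,lim)
sides={"+x":((X,-.115),(X,hi)),"-x":((-X,hi),(-X,-.115)),"+y":((.055,Y),(-.055,Y)),"-y":((-.055,-Y),(.055,-Y))}
for n,c,zs in (("S",S,{"+x":0,"-x":.018,"+y":.018,"-y":.018}),("T",T,{"+x":.018,"-x":0,"+y":0,"-y":.018})):
    for k,(p,q) in sides.items():
        if k=="+y" and lim<.14: continue
        z=zs[k];pa,pb=proj(c,[W(*p,z),W(*q,z)]);cen=proj(c,[W(0,0,z)])[0]
        t=pb-pa
        if np.dot([-t[1],t[0]],cen-pa)<0: pa,pb=pb,pa
        try: report(f"{n} {k}",edge(c,pa,pb,z,L=5))
        except Exception as e: print(n,k,"fail")
E
python3 m2.py 9 -.157 .546 -1.3
```

```text
10.4 [ 0.5438 -0.3103 -0.0057] [-0.4  0.5  0.3]
S +x [ 0.6255 -0.1586] yaw -1.10 sd 0.16mm n39
S -x [ 0.4612 -0.1558] yaw -0.85 sd 0.77mm n40
S +y [ 0.5512 -0.0112] yaw -1.25 sd 0.17mm n39
S -y [ 0.5357 -0.3009] yaw 0.24 sd 0.54mm n34
T +x [ 0.6255 -0.1511] yaw -1.57 sd 0.53mm n35
T -x [ 0.4638 -0.1545] yaw -0.88 sd 0.97mm n40
T +y [ 0.5485 -0.0143] yaw -1.05 sd 0.13mm n36
T -y [ 0.5428 -0.3017] yaw -0.17 sd 0.39mm n38
```

Request:
{"name": "apply_moves", "arguments": {"targets": [[0.05,0,0.6,0,0,0],[0.1,0,1.2,0,0,0],[0.15,0,1.8,0,0,0],[0.2,0,2.4,0,0,0],[0.22,0,3.0,0,0,0]]}}

```text
time_s: 10.9
tcp_pos: [0.5467, -0.2806, -0.0057]
eef_rot: [[1.0, 0.0, 0.02], [-0.02, 0.0, 1.0], [0.0, -1.0, 0.0]]
ft_force: [-0.4, -3.4, -0.3]
opening: 1.0
```

```bash
python3 snap.py 10; python3 m2.py 10 -.1265 .546 -1.3;python3 - <<'E'
from h import *
d=pickle.load(open("c10.pkl","rb"));S,T=d["scene"],d["top"]
crop(S,235,140,110,110,6,"pics/s10.png",.45);crop(T,295,150,110,100,6,"pics/t10.png",.45)
E
```

```text
11.0 [ 0.5469 -0.2793 -0.0057] [ 0.1 -0.4  0.3]
S +x [ 0.6283 -0.1284] yaw -1.07 sd 0.16mm n40
S -x [ 0.4642 -0.1103] yaw -0.25 sd 0.46mm n35
S +y [0.5509 0.0198] yaw -1.24 sd 0.16mm n40
S -y [ 0.5374 -0.2695] yaw 0.27 sd 0.44mm n35
T +x [ 0.6281 -0.1205] yaw -1.87 sd 0.29mm n31
T -x [ 0.467  -0.1125] yaw -0.31 sd 0.52mm n35
T +y [0.5488 0.0176] yaw -1.01 sd 0.13mm n40
T -y [ 0.5416 -0.2701] yaw -0.02 sd 0.42mm n36
```

View pics/s10.png

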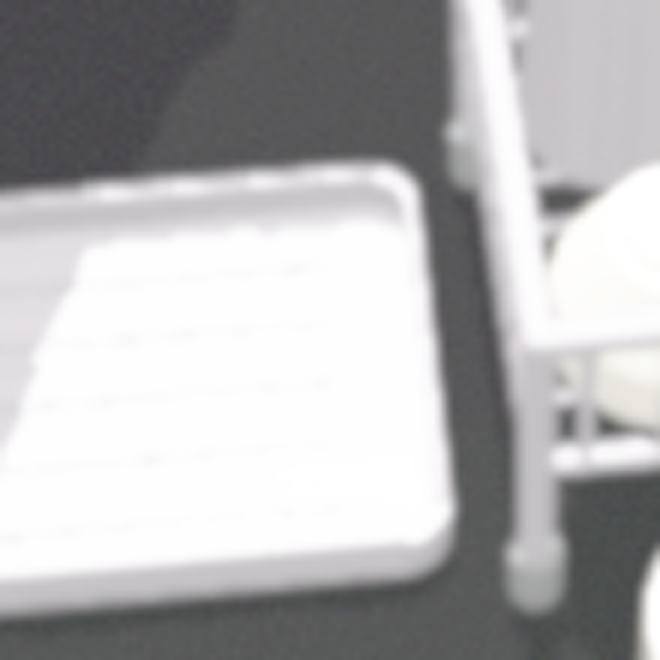

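View pics/t10.png

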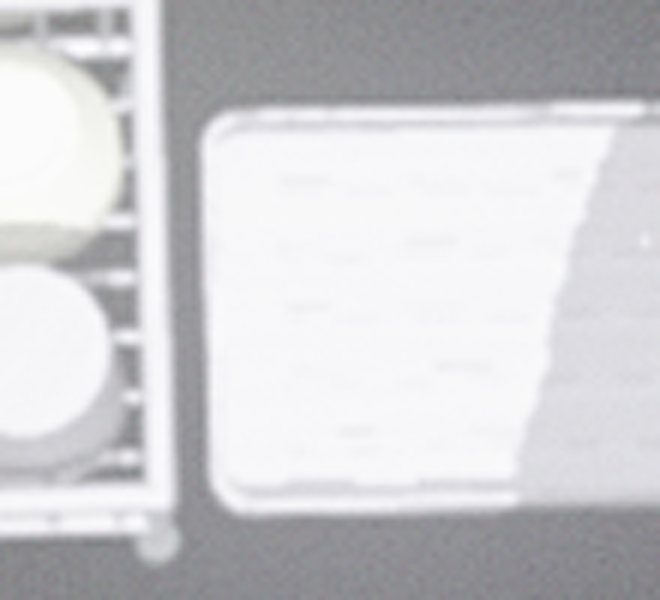

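```bash
python3 - <<'E'
from h import *
d=pickle.load(open("c10.pkl","rb"))
for n,(x0,y0) in {"scene":(235,140),"top":(270,150)}.items():
    c=d[n];s=6
    i=cv2.imread("pics/s10.png") if n=="scene" else None
    if i is None:
        crop(c,270,150,110,100,6,"pics/tmp.png",.45);i=cv2.imread("pics/tmp.png")
    def dr(P,col): 
        p=((proj(c,P)-[x0,y0]+.5)*s).astype(int);cv2.polylines(i,[p.reshape(-1,1,2)],False,col,1)
    a=np.linspace(0,2*np.pi,40)
    for fx,fy in((.6425,.041),(.4605,.041)):
        for z in(0,.024): dr(np.c_[fx+.008*np.cos(a),fy+.008*np.sin(a),a*0+z],(0,0,255))
    for x,y,z in((.6283,-.1284,0),(.467,-.1125,0)):
        dr([[x-.02*.1,y-.1,z],[x+.02*.17,y+.17,z]],(255,0,0))
    cv2.imwrite(f"pics/ov_{n}.png",i)
E
```

```text
(no output)
```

View pics/ov_scene.png

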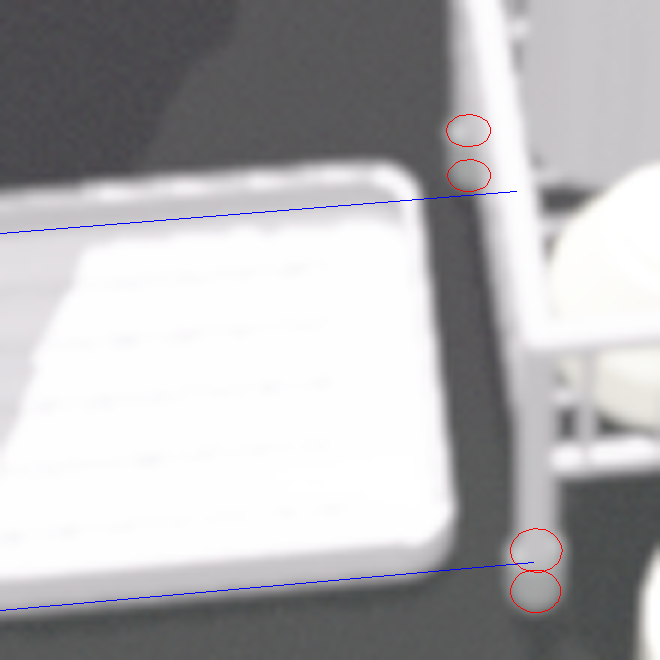

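View pics/ov_top.png

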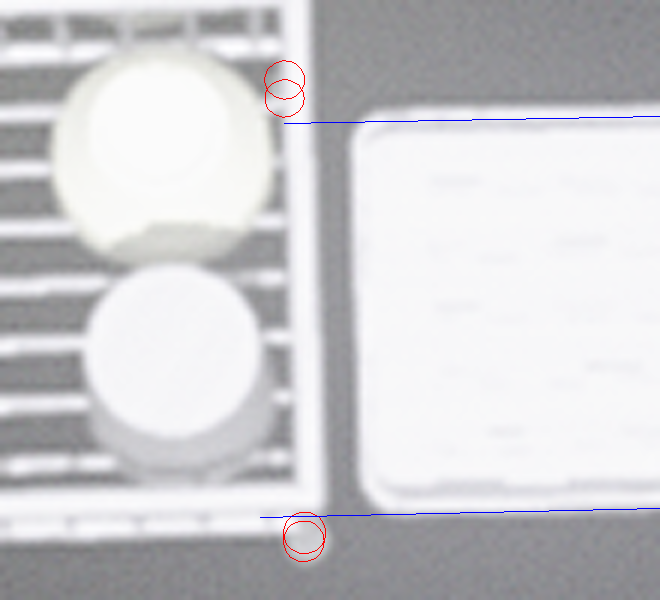

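The overlaid foot circles fit both views. The extended tray sides clear the feet by about 2.5 mm on +x and 1.6 mm on -x, so the tray is nearly centred. I'll push on slowly.

Request:
{"name": "apply_moves", "arguments": {"targets": [[0,0,0.4,0,0,0],[0.02,0,0.8,0,0,0],[0.03,0,1.2,0,0,0],[0.03,0,1.6,0,0,0],[0.03,0,2.0,0,0,0]]}}

```text
time_s: 11.5
tcp_pos: [0.5472, -0.2611, -0.0057]
eef_rot: [[1.0, 0.0, 0.02], [-0.02, 0.0, 1.0], [0.0, -1.0, 0.0]]
ft_force: [0.1, -3.6, -0.3]
opening: 0.999
```

Request:
{"name": "apply_moves", "arguments": {"targets": [[0,0,0.3,0,0,0],[0,0,0.6,0,0,0],[0,0,0.9,0,0,0],[0,0,1.2,0,0,0],[0,0,1.5,0,0,0]]}}

```text
time_s: 12.0
tcp_pos: [0.5475, -0.2462, -0.0057]
eef_rot: [[1.0, -0.0, 0.02], [-0.02, 0.0, 1.0], [-0.0, -1.0, 0.0]]
ft_force: [1.5, -2.6, 0.1]
opening: 1.002
```

```bash
python3 snap.py 11; python3 m2.py 11 -.0915 .547 -1.2 .08;python3 - <<'E'
from h import *
d=pickle.load(open("c11.pkl","rb"));S,T=d["scene"],d["top"]
crop(S,235,140,110,110,5,"pics/s11.png",.45);crop(T,270,150,110,100,5,"pics/t11.png",.45)
a,b=cv2.imread("pics/s11.png")[:500,:400*2],cv2.imread("pics/t11.png")
cv2.imwrite("pics/st11.png",cv2.resize(np.hstack([a[:500],b]),None,fx=.72,fy=.72))
E
```

```text
12.1 [ 0.5476 -0.2454 -0.0057] [ 0.8 -0.6 -0.6]
S +x [ 0.629  -0.1107] yaw -1.06 sd 0.17mm n40
S -x [ 0.4648 -0.1054] yaw -0.30 sd 0.48mm n38
S -y [ 0.5384 -0.2351] yaw 0.03 sd 0.26mm n33
T +x [ 0.6288 -0.1105] yaw -1.96 sd 0.69mm n40
T -x [ 0.4675 -0.1035] yaw -0.21 sd 0.23mm n32
T -y [ 0.54   -0.2364] yaw 0.05 sd 0.42mm n35
```

View pics/st11.png

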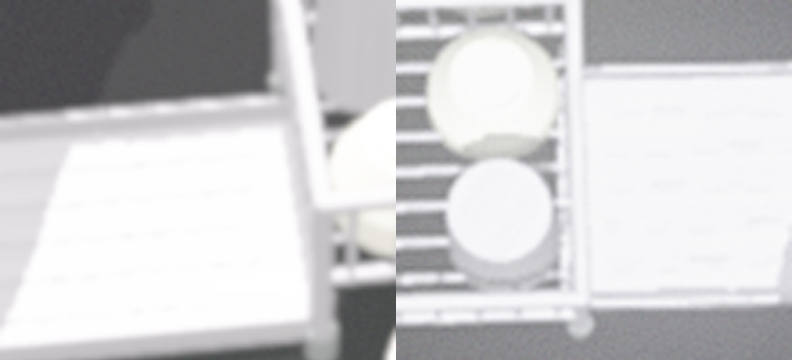

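The front is now between the feet with low force. I'll continue along the rack axis with a small yaw trim.

Request:
{"name": "apply_moves", "arguments": {"targets": [[0,0,0.5,0,-0.002,0],[0,0,1.0,0,-0.004,0],[0,0,1.5,0,-0.005,0],[-0.01,0,2.0,0,-0.005,0],[-0.01,0,2.5,0,-0.005,0]]}}

```text
time_s: 12.6
tcp_pos: [0.5479, -0.2208, -0.0057]
eef_rot: [[1.0, -0.0, 0.015], [-0.015, 0.0, 1.0], [-0.0, -1.0, 0.0]]
ft_force: [0.4, -3.3, -0.2]
opening: 1.002
```

Request:
{"name": "apply_moves", "arguments": {"targets": [[0,0,0.6,0,0,0],[0,0,1.2,0,0,0],[0,0,1.8,0,0,0],[0,0,2.4,0,0,0],[0,0,3.0,0,0,0]]}}

```text
time_s: 13.1
tcp_pos: [0.5484, -0.1908, -0.0057]
eef_rot: [[1.0, -0.0, 0.015], [-0.015, 0.0, 1.0], [-0.0, -1.0, 0.0]]
ft_force: [-0.1, -3.5, 0.3]
opening: 1.0
```

```bash
python3 snap.py 12; python3 m2.py 12 -.036 .548 -1.0 .04
```

```text
13.2 [ 0.5485 -0.1895 -0.0057] [ 0.1  0.6 -0.1]
S +x [ 0.629 -0.075] yaw -0.67 sd 0.14mm n40
S -x [ 0.4643 -0.0732] yaw 0.09 sd 0.48mm n37
S -y [ 0.5362 -0.1793] yaw -0.42 sd 0.21mm n32
T +x [ 0.6292 -0.0705] yaw -1.18 sd 0.37mm n37
T -x [ 0.4675 -0.0734] yaw 0.15 sd 0.40mm n35
T -y [ 0.5477 -0.1798] yaw -0.85 sd 0.24mm n34
```

View pics/12.png

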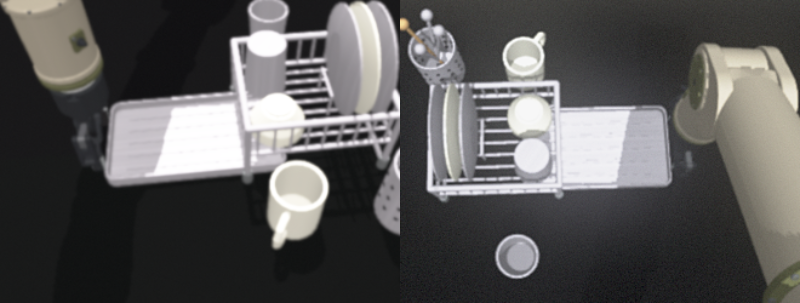

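Request:
{"name": "apply_moves", "arguments": {"targets": [[0,0,0.6,0,0,0],[0,0,1.2,0,0,0],[0,0,1.8,0,0,0],[0,0,2.4,0,0,0],[0,0,3.0,0,0,0]]}}

```text
time_s: 13.7
tcp_pos: [0.5488, -0.1608, -0.0057]
eef_rot: [[1.0, -0.0, 0.015], [-0.015, 0.0, 1.0], [-0.0, -1.0, 0.0]]
ft_force: [0.3, -3.3, -0.9]
opening: 1.003
```

Request:
{"name": "apply_moves", "arguments": {"targets": [[0,0,0.6,0,0,0],[0,0,1.2,0,0,0],[0,0,1.8,0,0,0],[0,0,2.4,0,0,0],[0,0,3.0,0,0,0]]}}

```text
time_s: 14.2
tcp_pos: [0.5493, -0.1309, -0.0057]
eef_rot: [[1.0, -0.0, 0.015], [-0.015, 0.0, 1.0], [-0.0, -1.0, 0.0]]
ft_force: [0.2, -2.2, -0.2]
opening: 1.0
```

```bash
python3 snap.py 13; python3 m2.py 13 .023 .549 -0.9 -.01
```

```text
14.3 [ 0.5494 -0.1296 -0.0057] [-1.3  0.4  0.2]
S +x [ 0.6297 -0.0408] yaw -0.67 sd 0.14mm n39
S -x [ 0.4647 -0.0381] yaw 0.47 sd 0.30mm n33
S -y [ 0.5402 -0.119 ] yaw -1.13 sd 0.49mm n34
T +x [ 0.63   -0.0367] yaw -0.66 sd 0.28mm n37
T -x [ 0.4678 -0.0362] yaw 0.62 sd 0.29mm n33
T -y [ 0.5463 -0.1194] yaw -1.82 sd 4.49mm n40
```

View pics/13.png

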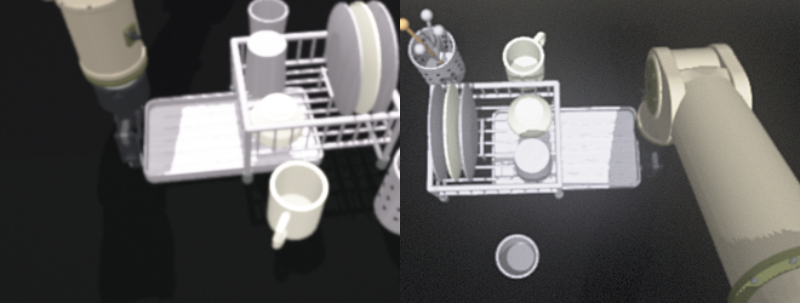

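Request:
{"name": "apply_moves", "arguments": {"targets": [[0,0,0.6,0,0,0],[0,0,1.2,0,0,0],[0,0,1.8,0,0,0],[0,0,2.4,0,0,0],[0,0,3.0,0,0,0]]}}

```text
time_s: 14.8
tcp_pos: [0.5497, -0.1008, -0.0057]
eef_rot: [[1.0, -0.0, 0.015], [-0.015, 0.0, 1.0], [-0.0, -1.0, 0.0]]
ft_force: [-1.4, -3.0, 0.3]
opening: 1.003
```

Request:
{"name": "apply_moves", "arguments": {"targets": [[0,0,0.5,0,0,0],[0,0,1.0,0,0,0],[0,0,1.5,0,0,0],[0,0,2.0,0,0,0],[0,0,2.5,0,0,0]]}}

```text
time_s: 15.3
tcp_pos: [0.5501, -0.076, -0.0057]
eef_rot: [[1.0, -0.0, 0.015], [-0.015, 0.0, 1.0], [-0.0, -1.0, 0.0]]
ft_force: [-0.8, -2.8, -0.5]
opening: 1.003
```

```bash
python3 snap.py 14; python3 m2.py 14 .078 .550 -0.9 -.06
```

```text
15.4 [ 0.5502 -0.0748 -0.0057] [0.5 0.1 0.4]
S +x [ 0.6303 -0.0108] yaw -0.79 sd 0.10mm n40
S -x [ 0.4642 -0.0082] yaw -0.32 sd 0.26mm n40
S -y [ 0.5467 -0.0642] yaw -1.81 sd 0.61mm n38
T +x [ 0.6303 -0.0075] yaw -0.81 sd 0.16mm n35
T -x [ 0.4675 -0.0074] yaw -0.26 sd 0.14mm n37
T -y [ 0.5389 -0.0636] yaw 2.12 sd 1.00mm n28
```

View pics/14.png

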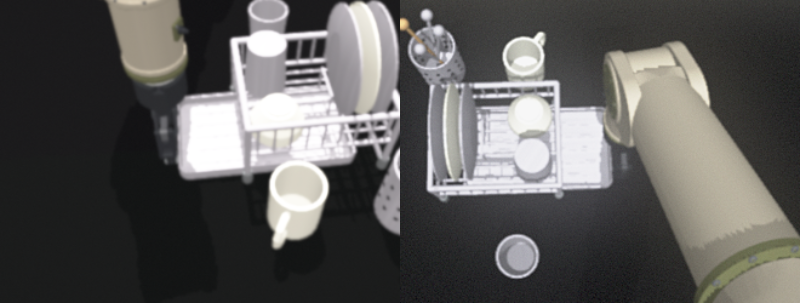

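Request:
{"name": "apply_moves", "arguments": {"targets": [[0,0,0.4,0,0,0],[0,0,0.8,0,0,0],[0,0,1.2,0,0,0],[0,0,1.6,0,0,0],[0,0,2.0,0,0,0]]}}

```text
time_s: 15.9
tcp_pos: [0.5504, -0.056, -0.0057]
eef_rot: [[1.0, 0.0, 0.015], [-0.015, 0.0, 1.0], [0.0, -1.0, 0.0]]
ft_force: [-0.2, -2.9, 0.3]
opening: 1.0
```

Request:
{"name": "apply_moves", "arguments": {"targets": [[0,0,0.2,0,0,0],[0,0,0.4,0,0,0],[0,0,0.6,0,0,0],[0,0,0.8,0,0,0],[0,0,1.0,0,0,0]]}}

```text
time_s: 16.4
tcp_pos: [0.5506, -0.0463, -0.0057]
eef_rot: [[1.0, 0.0, 0.015], [-0.015, 0.0, 1.0], [0.0, -1.0, 0.0]]
ft_force: [0.4, -3.1, -0.7]
opening: 1.001
```

Force is still sliding friction only, about 3 N. I'll go 1 mm per row now and watch for the stop.

Request:
{"name": "apply_moves", "arguments": {"targets": [[0,0,0.1,0,0,0],[0,0,0.2,0,0,0],[0,0,0.3,0,0,0],[0,0,0.4,0,0,0],[0,0,0.5,0,0,0]]}}

```text
time_s: 16.9
tcp_pos: [0.5507, -0.0413, -0.0057]
eef_rot: [[1.0, 0.0, 0.015], [-0.015, 0.0, 1.0], [0.0, -1.0, 0.0]]
ft_force: [-0.1, -3.8, -0.1]
opening: 1.003
```

Request:
{"name": "apply_moves", "arguments": {"targets": [[0,0,0.1,0,0,0],[0,0,0.2,0,0,0],[0,0,0.3,0,0,0]]}}

```text
time_s: 17.2
tcp_pos: [0.5507, -0.0401, -0.0057]
eef_rot: [[1.0, -0.0, 0.016], [-0.016, -0.002, 1.0], [-0.0, -1.0, -0.002]]
ft_force: [0.3, -10.0, 0.6]
opening: 1.0
```

Request:
{"name": "apply_moves", "arguments": {"targets": [[0,0,0.05,0,0,0],[0,0,0.1,0,0,0],[0,0,0.1,0,0,0]]}}

```text
time_s: 17.5
tcp_pos: [0.5507, -0.0401, -0.0056]
eef_rot: [[1.0, -0.0, 0.017], [-0.017, -0.003, 1.0], [-0.0, -1.0, -0.003]]
ft_force: [-0.2, -10.6, 0.9]
opening: 0.997
```

```bash
python3 - <<'E'
from station import observe
o=observe();print(o["time_s"],o["tcp_pos"].round(4),o["ft_force"].round(1),o["ft_torque"].round(2),o["eef_rot"].round(4))
E
```

```text
17.5 [ 0.5507 -0.0401 -0.0056] [ -0.2 -10.6   0.9] [-2.09  0.04  0.36] [[ 9.999e-01 -1.000e-04  1.660e-02]
 [-1.660e-02 -2.900e-03  9.999e-01]
 [-0.000e+00 -1.000e+00 -2.900e-03]]
```

The tray is against the stop with 10 N and no further motion, but the torque says the -x finger carries the load. I'll turn the hand slightly CCW so the +x side seats as well.

Request:
{"name": "apply_moves", "arguments": {"targets": [[0,0,0,0,-0.006,0],[0,0,0.0,0,-0.012,0],[0,0,0.05,0,-0.012,0],[0,0,0.05,0,-0.012,0]]}}

```text
time_s: 17.9
tcp_pos: [0.5515, -0.04, -0.0055]
eef_rot: [[1.0, 0.001, 0.007], [-0.007, -0.003, 1.0], [0.001, -1.0, -0.003]]
ft_force: [2.9, -11.4, -1.2]
opening: 1.001
```

```bash
cat > o.py <<'E'
from station import observe
o=observe();print(o["time_s"],o["tcp_pos"].round(4),o["ft_force"].round(1),o["ft_torque"].round(2),o["eef_rot"][:2,2].round(4))
E
python3 o.py
```

```text
17.9 [ 0.5515 -0.04   -0.0055] [  2.9 -11.4  -1.2] [-2.17 -0.53 -0.54] [0.0069 1.    ]
```

Each side has now been loaded with about 11 N without moving, so the tray sits flat on the bar. I'll back off and look.

Request:
{"name": "apply_moves", "arguments": {"targets": [[0,0,-0.2,0,0,0],[0,0,-0.6,0,0,0],[0,0,-1.6,0,0,0],[0,0,-3.0,0,0,0],[0,0,-4.5,0,0,0]]}}

```text
time_s: 18.4
tcp_pos: [0.5505, -0.0828, -0.0057]
eef_rot: [[1.0, -0.0, 0.002], [-0.002, 0.0, 1.0], [-0.0, -1.0, 0.0]]
ft_force: [0.5, -0.5, -0.1]
opening: 0.999
```

Request:
{"name": "apply_moves", "arguments": {"targets": [[0,-2,-2,0,0,0],[0,-5,-6,0,0,0],[0,-8,-10,0,0,0],[0,-11,-14,0,0,0],[0,-12,-18,0,0,0]]}}

```text
time_s: 18.9
tcp_pos: [0.551, -0.2655, 0.1183]
eef_rot: [[1.0, 0.005, 0.004], [-0.004, -0.002, 1.0], [0.005, -1.0, -0.002]]
ft_force: [1.3, -0.5, -0.2]
opening: 1.001
```

```bash
python3 snap.py 15; python3 m2.py 15 .114 .551 -0.8 -.09; python3 - <<'E'
from h import *
d=pickle.load(open("c15.pkl","rb"));S,T=d["scene"],d["top"]
crop(S,260,90,200,160,4,"pics/s15.png",.45);crop(T,205,135,150,115,5,"pics/t15.png",.45)
E
```

```text
19.0 [ 0.5487 -0.272   0.1164] [ 0.1 -0.4 -0.6]
S +x [0.6315 0.0103] yaw -0.61 sd 0.14mm n40
S -x [0.4644 0.0128] yaw -0.57 sd 0.36mm n40
S -y [ 0.5506 -0.0306] yaw -0.69 sd 0.18mm n40
T +x [0.631  0.0104] yaw -0.46 sd 0.12mm n40
T -x [0.4682 0.0127] yaw 0.06 sd 0.08mm n40
T -y [ 0.5486 -0.032 ] yaw -1.02 sd 0.27mm n40
```

View pics/s15.png

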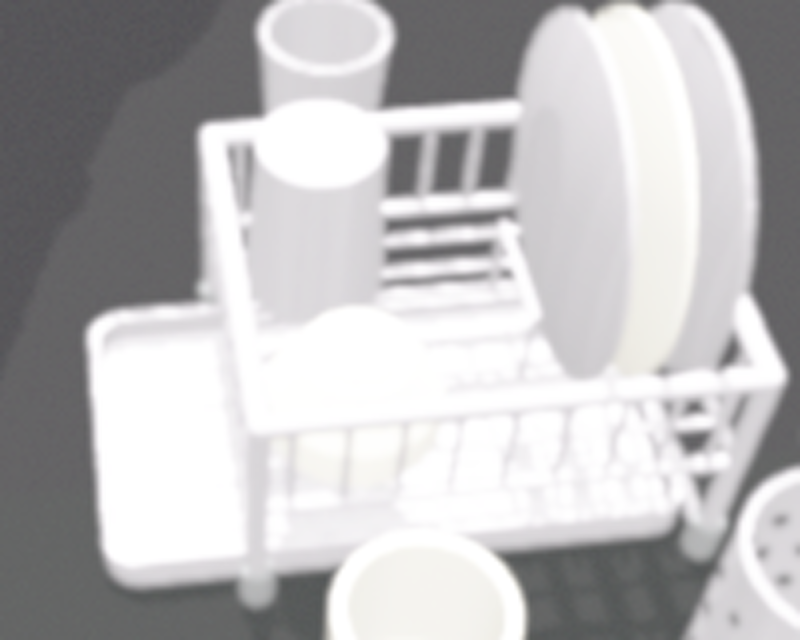

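View pics/t15.png

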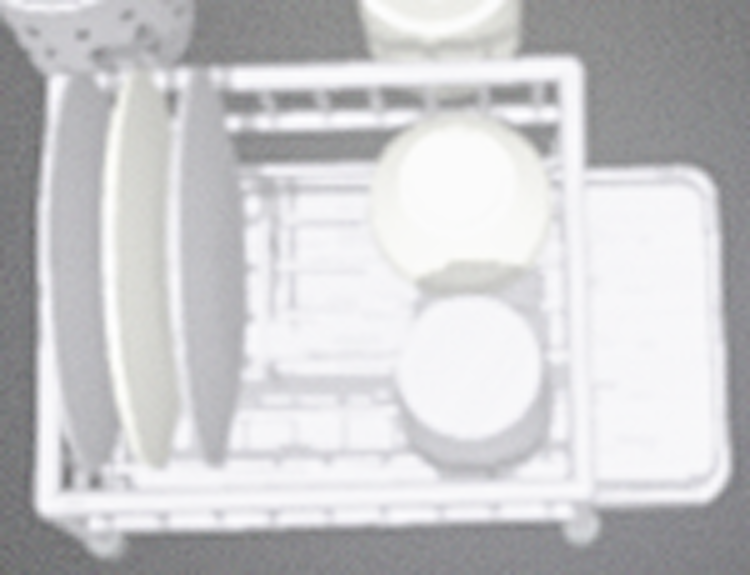

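View pics/15.png

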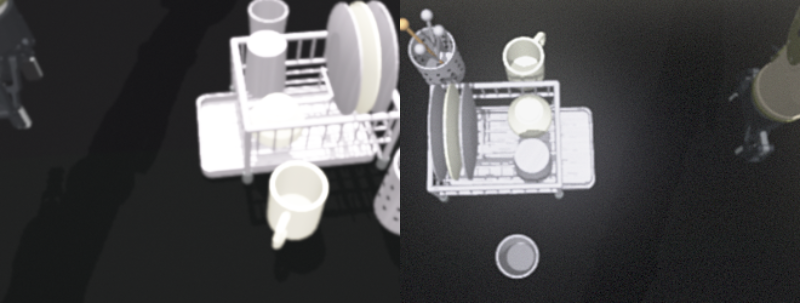

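Tray yaw (-0.7°) matches the rack, and the rear overhang is about 71 mm against 69 mm. I'll check the far corner near the foot at about (436,225) in the scene view.

```bash
python3 - <<'E'
from h import *
d=pickle.load(open("c15.pkl","rb"));S,T=d["scene"],d["top"]
x0,y0,s=405,185,14
crop(S,x0,y0,50,50,s,"pics/far.png",.8);i=cv2.imread("pics/far.png")
# rack axes from gap feet & tray rear: predicted home front edge & bar near face
th=np.radians(-.7);R=np.array([[np.cos(th),-np.sin(th)],[np.sin(th),np.cos(th)]]);o=np.array([.5505,.0407])-R@[0,-.11]
print("rack origin",o)
w=lambda x,y,z:np.r_[R@[x,y]+o,z]
for a,b,col in((w(-.09,.106,.014),w(.09,.106,.014),(0,0,255)),(w(-.09,.114,.014),w(.09,.114,.014),(0,128,255)),(w(-.0,.106,.006),w(.09,.106,.006),(0,0,160))):
    p=((proj(S,[a,b])-[x0,y0]+.5)*s).astype(int);cv2.line(i,tuple(map(int,p[0])),tuple(map(int,p[1])),col,1)
a=np.linspace(0,6.3,40)
p=((proj(S,[w(.091+.008*np.cos(t),.11+.008*np.sin(t),0) for t in a])-[x0,y0]+.5)*s).astype(int);cv2.polylines(i,[p.reshape(-1,1,2)],True,(255,0,0),1)
cv2.imwrite("pics/far.png",i)
E
```

```text
rack origin [0.55184387 0.15069179]
```

View pics/far.png

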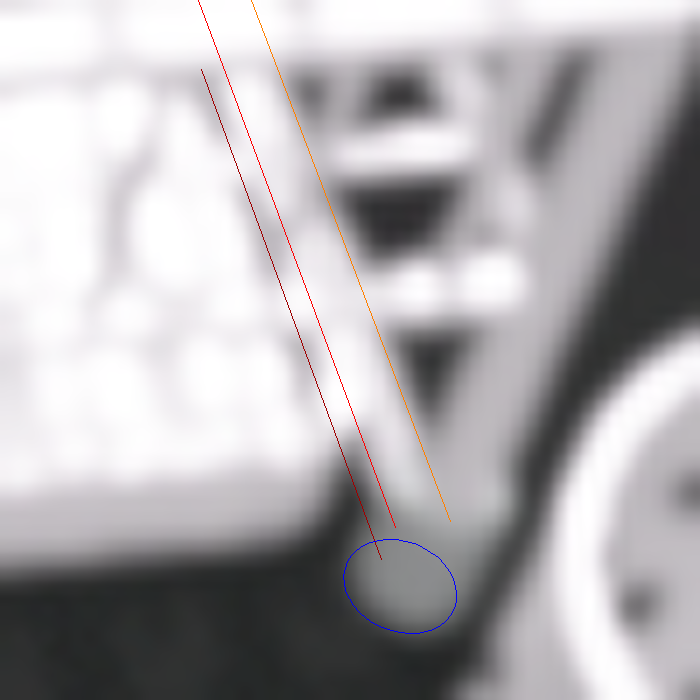

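```bash
python3 - <<'E'
from h import *
d=pickle.load(open("c15.pkl","rb"));S=d["scene"]
crop(S,405,185,50,50,14,"pics/far2.png",1.8)
g=cv2.cvtColor(S["image"],cv2.COLOR_RGB2GRAY)
for y in(195,200,205,208,212,215,218,221): print(y,g[y,412:446], "y@z14 of col 412,446:",onz(S,[(412,y),(446,y)],.014)[:,1].round(4))
E
```

```text
195 [246 249 239 218 231 250 252 246 230 227 237 240 234 222 196 178 187 209
 221 224 231 239 246 248 246 239 219 190 175 156 116  82  99 137] y@z14 of col 412,446: [0.2342 0.3051]
200 [220 199 231 253 255 254 252 253 253 247 212 186 199 204 197 191 168 119
  67  39  34  32  34  42  72 117 150 166 184 204 201 180 170 171] y@z14 of col 412,446: [0.2305 0.3005]
205 [222 228 236 238 241 245 244 242 248 252 249 231 216 235 245 241 232 226
 222 220 222 237 249 248 229 224 243 251 252 244 214 180 173 162] y@z14 of col 412,446: [0.2268 0.2961]
208 [240 248 249 242 231 228 232 237 240 240 239 234 223 215 214 221 233 236
 227 205 168 140 127 120 112 109 120 143 165 173 174 169 152 116] y@z14 of col 412,446: [0.2247 0.2935]
212 [254 255 254 247 237 237 248 254 254 253 251 253 252 237 198 210 247 253
 250 236 213 159  93  53  69 113 148 166 172 172 160 128  82  45] y@z14 of col 412,446: [0.2219 0.2901]
215 [245 250 252 252 249 243 242 246 250 249 243 246 252 251 240 226 227 221
 199 203 219 213 175 128 131 156 169 173 170 152 116  71  41  50] y@z14 of col 412,446: [0.2198 0.2876]
218 [234 241 244 239 232 233 234 229 221 212 204 202 209 214 202 176 139  95
  93 143 188 206 198 175 168 171 174 174 158 113  61  41  68 139] y@z14 of col 412,446: [0.2177 0.2851]
221 [179 179 179 179 179 178 178 178 178 176 172 168 163 156 137 105  66  39
  43  78 113 139 156 161 164 166 168 170 157 112  61  69 144 232] y@z14 of col 412,446: [0.2157 0.2826]
```

View pics/far2.png

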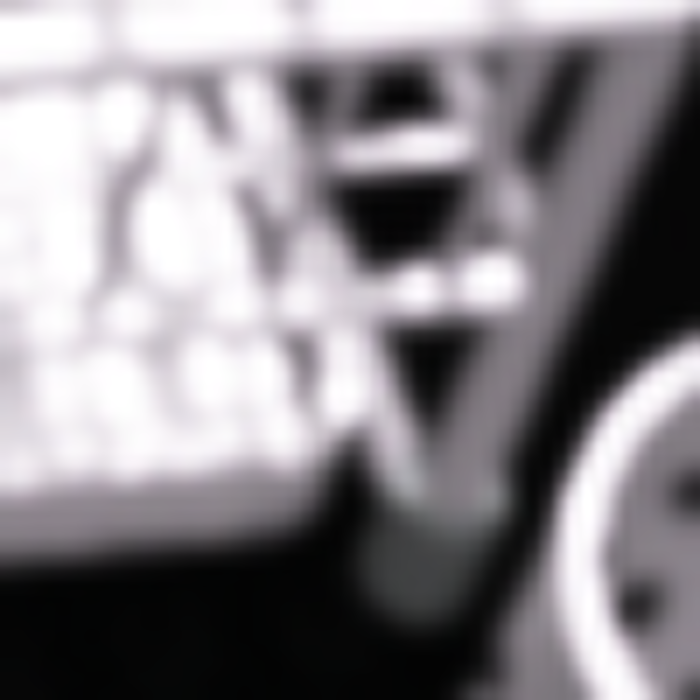

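The tray's front rim and the crossbar run together as one bright 12 mm band (4 mm rim plus 8 mm bar) around (427–432, 212), with no dark gap. Before handing in, I'll check that the other items haven't moved.

```bash
python3 - <<'E'
from h import *
from station import finish_job,observe
a=pickle.load(open("c0.pkl","rb"));b=pickle.load(open("c15.pkl","rb"))
for n,k,(x,y,w,h) in(("top","tumbler",(260,265,55,55)),("top","pot",(185,85,60,55)),("top","mug",(272,100,42,35)),("scene","mug",(335,220,62,80)),("scene","pot",(425,180,100,105))):
    f=lambda d:cv2.cvtColor(d[n]["image"][y:y+h,x:x+w],cv2.COLOR_RGB2GRAY).astype(np.float32)
    print(n,k,"shift px",np.round(cv2.phaseCorrelate(f(a),f(b))[0],2))
print(observe()["tcp_pos"].round(3),observe()["time_s"]);print(finish_job())
E
```

```text
top tumbler shift px [0.13 0.03]
top pot shift px [-0.05  0.03]
top mug shift px [0.41 0.06]
scene mug shift px [0.18 0.17]
scene pot shift px [ 0.05 -0.12]
[ 0.549 -0.272  0.116] 19.0
the job is handed in; nothing more can be done
None
```

The tray is home against the crossbar at the rack's far end, and the job was handed in at about 19 s of the 64 s allowed. I straightened it with the two open fingers against its +x wall. Then I pushed its rear end through the gap, with about 3 N of sliding force the whole way, until it stopped at about 10 N.

- **Seating:** with the hand turned slightly each way, each finger took about 11 N and the tray did not move further. The pictures show the tray's rim and the bar as one band with no gap. The final yaw of about -0.7° matches the rack.
- **Disagreement:** the rear overhang read about 71 mm against the nominal 69 mm, and the far foot appeared about 3 mm off its predicted place in the scene view. Image blur and the 2 mm calibration could account for most of this, so I relied on the contact force and the closed gap.
- **Other items:** the mug, tumbler and cutlery pot shifted by less than 0.5 pixel between the first and last pictures, and the hand was clear of everything at the end.

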